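Seat the slotted sanding drum in the bench sander's spindle taper

TASK

Take the fat sanding drum with the slotted flange out of the wooden rack and fit it in the sander: tapered shank down into the spindle, the two slots in its flange over the two drive dogs, then push it down until it clicks fully home. Do not force it while the flange is riding on top of the dogs; feel for the slots instead. Let go of it and leave the other mandrel, the tub, the wood block and the tin where they are.

Things in the scene. Friction and masses are not known exactly. Their poses are not given: they have to be found in the camera images.
- drum: The slotted sanding drum, about 0.4 kg. Origin: centre of its flange's underside; z up its axis. Steel flange 60 mm across, 0 to 14 mm high, cut through by two slots 13.5 mm wide, from 17 mm radius to the rim, at its +x and -x (a half turn fits as well). Brown drum, 48 mm across, 14 to 48 mm high. Starts upright in a rack hole, flange on the rack's top, its x within 0.4 rad of the rack's x.
- grip (a point): Point on the drum's axis 69 mm above its origin, in the aluminium grip block on top: 36 mm along the drum's x, 24 mm along y, 50 to 80 mm above the flange's underside. Take it from above by the two faces across y, TCP at this point.
- shank_end (a point): Lower end of the drum's steel shank, 56 mm below its origin. The shank tapers from 35 mm across at the flange to 23 mm 40 mm lower; then a 12 mm neck and a round knob 18 mm across, 51 to 56 mm below the origin.
- machine: Small grey bench sander, fixed: case 240 mm along x, 200 mm along y, 90 mm high; the vertical spindle stands out of the middle of its top. Origin: centre of its underside on the bench. A stiff brake holds the spindle (it slips only above about 0.9 N m).
- nose (a point): Centre of the flat top of the steel spindle nose (68 mm across), 105 mm over the bench; axes as the sander's, z up. Here opens the tapered socket: 36 mm across at the mouth, 24 mm at 40 mm depth. Drum fully home: flange underside 1 to 2 mm above this point (under 4 mm counts). Until it is home, more than 45 N between drum and sander is too much.
- dog_top (a point): Point on the spindle axis level with the tops of the two steel drive dogs, 12.5 mm over the nose; axes as the sander's, not the dogs'. Dogs: 19.5 to 27 mm from the axis, one each side, 10 mm wide. Their line is turned up to 0.6 rad either way from the sander's x, unmeasured: feel or look for it. Slots off the dogs: the flange rides on them here. It drops in within about 0.06 rad.
- catches (a point): Point on the spindle axis, 46 mm below the nose, between two sprung catches inside the spindle. With the slots over the dogs the drum sinks only about 1 mm by its weight before its knob meets the catches; a push of about 8 to 16 N passes them within the next 3 mm, and it clicks down the last 8 mm on to the taper and is held there.
- rack: Fixed wooden rack block, 100 mm along x, 220 mm along y, 75 mm high, two holes 40 mm across at y = +55 and -55 mm. Origin: centre of its underside. One hole holds the slotted drum, the other the slim mandrel; which is where varies.
- mandrel: Bystander: slim mandrel, 0.25 kg, plain round flange 52 mm across without slots, cardboard-brown sleeve 24 mm across, top 64 mm above the flange's underside (its origin). Stands in the other hole of the rack.
- tub: Bystander: open white plastic tub of wooden strips, 110 x 130 mm, 75 mm high. Origin: centre of its underside.
- woodblock: Bystander: wooden peg block, 100 x 26 mm, 26 mm high, lying on the bench. Origin: centre of its underside.
- tin: Bystander: round steel tin, 66 mm across, 34 mm high. Origin: centre of its underside.

How it is judged:
By the outcome, as a careful person would: the job done as asked, in the order asked, and still so for the second after the job is handed in, with the robot touching nothing.
It also fails if it takes over 58 s, if anything falls off the work surface, if the arm or the gripper's body presses on something with over 40 N, if the wrist force passes 120 N, or if a joint passes its speed limit or range.

ROBOT

A 6-joint arm with a two-finger parallel gripper is mounted at the origin on the work surface. World frame = base frame: x ahead of the robot, y to its left, z up, the work surface at z = 0. Lengths are in m, angles in rad, forces in N, time in s.
With the tool pointing down it reaches from about 0.25 to 0.8 m from the base axis. Payload 3.9 kg.
Tool frame: the origin (TCP) lies between the finger pads, 19 mm behind the fingertips; this is the grasp point; z points along the fingers, y is the line along which they close (so a half turn about z gives the same grasp; the last joint's range is limited). The gripper opens to 85 mm and grips with 20 to 120 N. Pads are 22 mm wide; open, the fingers measure 114 mm over their backs; the gripper's body (76 mm by 85 mm) begins 54 mm behind the grasp point. The pads swing forward as they close: fully open they stand 13 mm farther back than shut.
Start: joints at [-1.27, 0.26, -0.138, 1.173, 0, 1.571], TCP at [0.156, -0.501, 0.25] pointing down, gripper open.
Joint ranges: [-2.78, 2.78], [-0.83, 1.72], [-1.28, 1.37], [-1.9, 2.12], [-1.57, 1.48], [-3.14, 3.14]. Speed limits (rad/s): [2.57, 2.57, 3.14, 3.14, 3.14, 3.14].

INTERFACE

Orientations are given as a 3x3 rotation matrix whose columns are the frame's x, y, z axes.
In Python, from station import ctrl gives the robot as it stands. The module is installed in compiled form; this text tells all that it offers.
- The arm moves only by the tool apply_moves, never from a script. Its arguments are lists of equal length, an entry for each row: "fingers": the finger opening in m, from 0 to 0.0854; "slide": the shift along the tool's x, y, z in m, a list of three; "roll": the turn about the tool's z in rad. In form: {"fingers": [fingers, ...], "slide": [[x, y, z], ...], "roll": [roll, ...]}. A call has 1 to 12 rows; each row shifts and turns the commanded pose from where the row before left it, along the tool's axes as they then stand; what a row does not reach is not made up. A row lasts 1/12 s, in which the tool goes at most 41.7 mm and 7.16 degrees, less where a joint would pass 70% of its speed; a pose out of reach is approached as far as the arm can. A call is refused whole if a number of a shift passes 0.0417 or a number of a turn 0.125, either way. A call with a gripper value outside its range is refused whole. The fingers move at their own pace and stop on an object; "force" is the grip in N (left out, the last holds). Time passes only in rows, so rows that do not move let the fingers close. It gives the time, the measured TCP pose, the force, the opening and the grip force at its end, in the units of the state.
- ctrl.sense(): the state, without advancing time (a new reading comes with each control period).
- ctrl.camera(name): name is "scene" or "top"; returns the picture (384x512x3 uint8, red, green, blue); there is no depth.
- ctrl.calibration(name): a dict with "mtx" (3x3 intrinsics, pixels), "k1" (the pictures are not rectified: a ray, as slopes to the right and down, at radius r is drawn at 1 + k1 r^2 times it, then the intrinsics apply), "R" (3x3) and "t" (3): a world point X has camera coordinates R X + t. Camera axes: x right, y down, z forward; pixel columns grow to the right and rows downward; lengths in m; the calibration is good to about 2 mm. A picture is of the moment at which its call begins. calibration takes no time and is no camera call.
- ctrl.job_done(): hands the job in; it is judged then, once.
The state is a dict: "time": time; "qpos": joint angles; "joint_velocities": joint speeds; "tau": joint torques, N m; "tool_pos": TCP position; "ee_rot": TCP orientation; "wrist_force": force on the tool from outside, world axes, zero at the start; "moment": the same for the moment, N m; "gripper_width": finger opening in m; "gripper_force": force on a finger pad.
Only numpy, scipy, OpenCV 4.12 (cv2) and the standard library are available. Lean on these libraries where they do the work, as an engineer would, in place of code of your own. Each camera call takes 0.05 s, during which the arm holds its last target. There are 200 camera calls.

## Working session

There is one attempt and no reset: what is moved stays moved. The work goes in short steps, Python scripts to look and compute and a tool call to move; the robot and the scene stay as the last step left them, time stands still between calls to the robot, and variables do not carry over. Pictures are saved under pics/ and viewed, at most 10 in all, crops included, and the job is handed in when it is done.

Besides the shell and the picture viewer there is one more tool, called after "Emit:" as name([rows], argument=value, ...), one row to a line, values as JSON. apply_moves: Moves the arm, as the interface text tells. Its arguments: {"type":"object","properties":{"fingers":{"type":"array"},"slide":{"type":"array"},"roll":{"type":"array"},"force":{"type":"number"}},"required":["fingers","slide","roll"]}

```bash
mkdir -p pics
cat > h.py <<'E'
import numpy as np, cv2
from station import ctrl
def cal(n):
    c=ctrl.calibration(n); return np.array(c["mtx"]),float(c["k1"]),np.array(c["R"]),np.array(c["t"]).ravel()
def ray(n,uv):
    M,k,R,t=cal(n); d=np.linalg.inv(M)@[uv[0],uv[1],1]; p=d[:2]/d[2]; q=p.copy()
    for _ in range(30): q=p/(1+k*(q@q))
    d=R.T@np.array([q[0],q[1],1]); return -R.T@t, d/np.linalg.norm(d)
def plane(n,uv,z):
    o,d=ray(n,uv); return o+d*(z-o[2])/d[2]
def two(a,b):
    o1,d1=ray("scene",a);o2,d2=ray("top",b)
    s=np.linalg.lstsq(np.c_[d1,-d2],o2-o1,rcond=None)[0]; p,q=o1+s[0]*d1,o2+s[1]*d2
    return (p+q)/2,np.linalg.norm(p-q)
def proj(n,X):
    M,k,R,t=cal(n); c=R@np.array(X)+t; q=c[:2]/c[2]; q=q*(1+k*(q@q)); return (M@[q[0],q[1],1])[:2]
E
python3 - <<'E'
from h import *
for n in("scene","top"):
    im=ctrl.camera(n)[:,:,::-1]; cv2.imwrite(f"pics/{n}0.png",im); cv2.imwrite(f"pics/{n}0b.png",cv2.resize(im,(800,600),interpolation=cv2.INTER_CUBIC))
    M,k,R,t=cal(n); print(n,M.round(1).tolist(),k,(-R.T@t).round(3),R[2].round(3))
s=ctrl.sense();print(s["tool_pos"],s["ee_rot"],s["time"],s["gripper_width"])
E
```

```text
scene [[487.2, 0.0, 261.1], [0.0, 487.2, 185.8], [0.0, 0.0, 1.0]] -0.14827086038848875 [0.973 0.648 0.907] [-0.362 -0.544 -0.757]
top [[364.0, 0.0, 252.0], [0.0, 364.0, 191.2], [0.0, 0.0, 1.0]] -0.06424301825359387 [0.552 0.05  0.802] [ 0.061  0.031 -0.998]
[ 0.15539217 -0.5008676   0.24924575] [[ 9.55115069e-01  2.96234671e-01 -4.74964681e-04]
 [ 2.96235048e-01 -9.55113583e-01  1.68521662e-03]
 [ 4.55743731e-05 -1.75027698e-03 -9.99998467e-01]] 0.1 0.08513224130862619
```

View pics/scene0b.png

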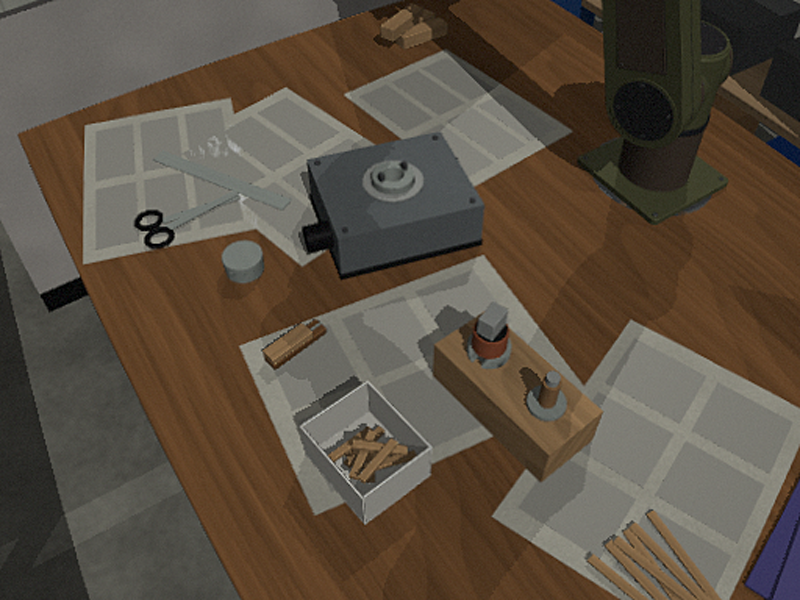

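View pics/top0b.png

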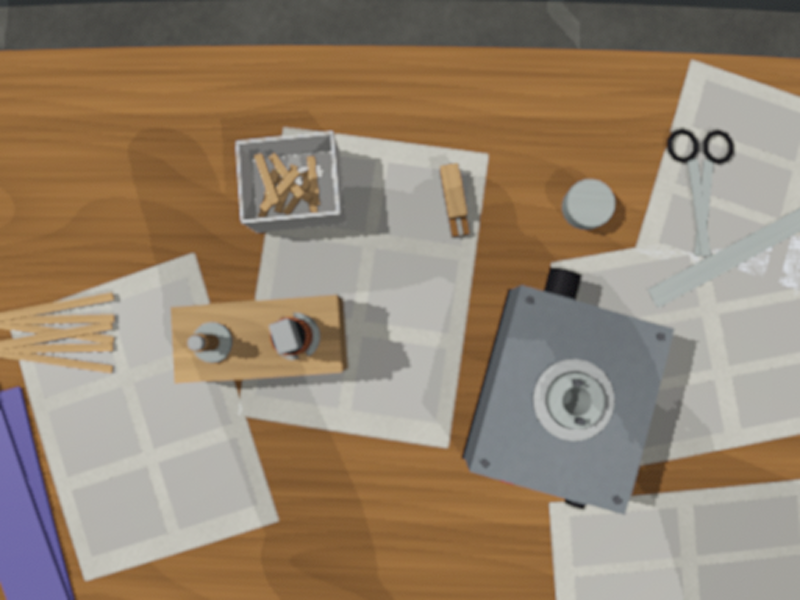

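The scene view shows the drum in the rack at (490,335) with the slim mandrel at (548,395), and the sander nose at (393,180), in the 800-wide picture. In the top view the drum's grip block is at (288,337) and the nose at (573,400). Next I'll zoom on both.

Run:
```python
from h import *
# 400x300 tiles, each 80x60 px at x5
o=[]
for n,x,y in(("scene",275,178),("scene",212,85),("top",150,186),("top",327,226)):
    im=cv2.imread(f"pics/{n}0.png"); c=im[y:y+60,x:x+80]
    c=cv2.resize(c,(400,300),interpolation=cv2.INTER_CUBIC)
    o.append(cv2.convertScaleAbs(c,alpha=1.3))
cv2.imwrite("pics/z.png",np.vstack([np.hstack(o[:2]),np.hstack(o[2:])]))
```

```text
(no output)
```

View pics/z.png

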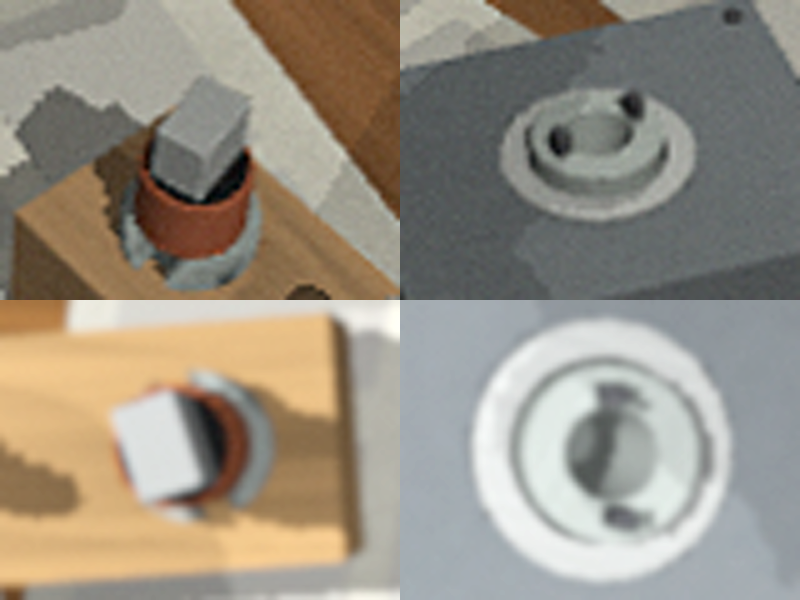

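The zoom shows the aluminium block's top face: scene corners (203,75), (250,97), (208,155), (158,118), and top corners (112,410), (167,392), (205,485), (143,502). The nose is the inner disc, centred about (610,450) in the top tile. The dark dogs are near (608,393) and (622,515) there, and near (560,140) and (632,105) in the scene tile. I'll triangulate these.

Run:
```python
from h import *
S1=lambda x,y:((x+.5)/5-.5+275,(y+.5)/5-.5+178); S2=lambda x,y:((x-400+.5)/5-.5+212,(y+.5)/5-.5+85)
T1=lambda x,y:((x+.5)/5-.5+150,(y-300+.5)/5-.5+186); T2=lambda x,y:((x-400+.5)/5-.5+327,(y-300+.5)/5-.5+226)
# block corners: match by trying cyclic order
sc=[S1(203,75),S1(250,97),S1(208,155),S1(158,118)]
tc=[T1(112,410),T1(167,392),T1(205,485),T1(143,502)]
for i,a in enumerate(sc):
    r=[two(a,b) for b in tc]; j=min(range(4),key=lambda j:r[j][1]+abs(r[j][0][2]-.155)); print(i,j,r[j][0].round(4),round(r[j][1],4))
# segmentation of top face in the top view
im=cv2.imread("pics/top0.png"); g=im.astype(int)
m=((g.min(2)>120)&(g.max(2)-g.min(2)<25)).astype(np.uint8)
m[:, :165]=0;m[:,200:]=0;m[:200]=0;m[230:]=0
n,l,st,c=cv2.connectedComponentsWithStats(m); print(st[1:].tolist())
k=1+np.argmax(st[1:,4]); pts=np.argwhere(l==k)[:,::-1].astype(np.float32); r=cv2.minAreaRect(pts); print(r)
P=np.array([plane("top",p,.155)[:2] for p in cv2.boxPoints(r)]); print(P.round(4).tolist(),P.mean(0),np.linalg.norm(P-np.roll(P,1,0),axis=1))
print("zoomed",np.array([plane("top",p,.155)[:2] for p in tc]).round(4).tolist())
# nose: inner disc & socket mouth
for nm,p in(("disc edges",[(513,445),(705,450),(608,355),(608,548)]),("mouth",[(565,450),(658,450),(608,405),(608,500)])):
    q=np.array([plane("top",T2(*x),.105)[:2] for x in p]); print(nm,q.round(4).tolist(),(q[0]+q[1])/2,(q[2]+q[3])/2,q.mean(0))
print("nose two",two(S2(597,143),T2(609,451)))
a,b=T2(607,393),T2(620,515)
for s,t in((S2(560,138),a),(S2(632,104),b),(S2(560,138),b),(S2(632,104),a)): print("dog",*two(s,t))
A,B=plane("top",a,.1175),plane("top",b,.1175); print(A,B,(A+B)/2,np.linalg.norm(A-B),np.arctan2(*(A-B)[1::-1]))
# machine x axis from case top corners / screws in the top view (800 scale)
f=.64; sc=[(530,300),(661,336),(485,463),(617,500)]
Q=np.array([plane("top",(x*f,y*f),.09)[:2] for x,y in sc]); print(Q.round(4).tolist(),Q.mean(0))
```

```text
0 2 [0.5311 0.1795 0.1517] 0.0025
1 3 [0.5244 0.201  0.155 ] 0.0027
2 0 [0.5564 0.2142 0.1538] 0.004
3 1 [0.5641 0.1925 0.1599] 0.0019
[[188, 201, 7, 3, 16], [173, 204, 17, 23, 263], [183, 228, 5, 2, 7]]
((180.6999969482422, 215.1000213623047), (20.238576889038086, 13.281564712524414), 71.56504821777344)
[[0.558, 0.2141], [0.5661, 0.1916], [0.5322, 0.1788], [0.524, 0.2013]] [0.54507393 0.19645376] [0.03630616 0.02397319 0.03625829 0.02388241]
zoomed [[0.558, 0.2127], [0.565, 0.193], [0.5322, 0.1781], [0.5255, 0.2002]]
disc edges [[0.478, -0.1159], [0.4777, -0.1891], [0.5129, -0.1516], [0.44, -0.1526]] [ 0.47788338 -0.15246417] [ 0.47643774 -0.15207791] [ 0.47716056 -0.15227104]
mouth [[0.4766, -0.1357], [0.4774, -0.1711], [0.494, -0.1518], [0.4581, -0.1523]] [ 0.47697779 -0.15337875] [ 0.4760224  -0.15205202] [ 0.4765001  -0.15271539]
nose two (array([ 0.47406382, -0.15386977,  0.09592213]), np.float64(0.0038754012889352534))
dog [ 0.49839908 -0.14783257  0.11493651] 0.0021183632438565208
dog [ 0.45217431 -0.15417386  0.1112018 ] 0.0031096094847411545
dog [ 0.46247044 -0.17393324  0.07861036] 0.03288143903315394
dog [ 0.48865876 -0.1267886   0.15030964] 0.034815142932504366
[ 0.49943581 -0.14774601  0.1175    ] [ 0.45431593 -0.15323725  0.1175    ] [ 0.47687587 -0.15049163  0.1175    ] 0.045452795038420694 0.12110780806001667
[[0.5974, -0.0984], [0.5563, -0.2635], [0.3944, -0.046], [0.3524, -0.2105]] [ 0.47511398 -0.15456841]
```

Measurements check out: block centre (0.545, 0.1965) with top at z≈0.155, yaw 0.365, size 36×24 mm. The nose is at (0.477, -0.152) and the dog line at about 0.12 rad. I'll start turning the wrist, which keeps joint 6 away from its limit later.

Emit:
apply_moves([
  [0,0,0],
  [0,0,0],
  [0,0,0],
  [0,0,0],
  [0,0,0],
  [0,0,0],
  [0,0,0],
  [0,0,0],
  [0,0,0],
  [0,0,0],
  [0,0,0],
  [0,0,0],
], fingers=[0.085,0.085,0.085,0.085,0.085,0.085,0.085,0.085,0.085,0.085,0.085,0.085], roll=[-0.12,-0.12,-0.12,-0.12,-0.12,-0.12,-0.12,-0.12,-0.12,-0.12,-0.12,-0.12])

```text
time: 1.1
tool_pos: [0.1554, -0.5011, 0.2495]
ee_rot: [[-0.175, 0.985, -0.0], [0.985, 0.175, 0.001], [0.001, -0.0, -1.0]]
wrist_force: [0.3, 0.1, -0.0]
gripper_width: 0.085
gripper_force: 0.0
```

```bash
cat >> h.py <<'E'
def st():
    s=ctrl.sense(); R=np.array(s["ee_rot"]); print("t",s["time"],"q",np.round(s["qpos"],3),"p",np.round(s["tool_pos"],4),"yaw",round(float(np.arctan2(R[1,0],R[0,0])),4),"z",R[:,2].round(4),"F",np.round(s["wrist_force"],2),"M",np.round(s["moment"],2),"w",round(s["gripper_width"],4),s["gripper_force"])
    return s,R
def to(x,y,z):
    s,R=st(); print("tool delta",(R.T@(np.array([x,y,z])-s["tool_pos"])).round(4))
E
python3 -c "from h import *; to(.545,.1965,.25)"
```

```text
t 1.1 q [-1.27   0.26  -0.139  1.173  0.     0.125] p [ 0.1554 -0.5011  0.2495] yaw 1.7467 z [-4.0e-04  1.2e-03 -1.0e+00] F [ 0.28  0.07 -0.01] M [-0.03 -0.02  0.01] w 0.085 0.0
tool delta [6.186e-01 5.056e-01 1.000e-04]
```

Emit:
apply_moves([
  [0,0,0],
  [0,0,0],
  [0,0,0],
  [0,0,0],
  [0,0,0],
  [0,0,0],
  [0,0,0],
  [0,0,0],
  [0,0,0],
  [0,0,0],
  [0,0,0],
  [0,0,0],
], fingers=[0.085,0.085,0.085,0.085,0.085,0.085,0.085,0.085,0.085,0.085,0.085,0.085], roll=[-0.12,-0.12,-0.12,-0.12,-0.12,-0.12,-0.12,-0.12,-0.12,-0.12,-0.12,-0.12])

```text
time: 2.1
tool_pos: [0.1554, -0.5011, 0.2495]
ee_rot: [[-0.999, -0.045, -0.0], [-0.045, 0.999, 0.001], [0.0, 0.001, -1.0]]
wrist_force: [0.7, 0.0, -0.0]
gripper_width: 0.0849
gripper_force: 0.0
```

Emit:
apply_moves([
  [0,0,0],
  [0,0,0],
  [0,0,0],
  [0,0,0],
], fingers=[0.085,0.085,0.085,0.085], roll=[-0.12,-0.12,-0.08,0])

```text
time: 2.43
tool_pos: [0.1554, -0.5011, 0.2495]
ee_rot: [[-0.936, -0.353, -0.0], [-0.353, 0.936, 0.001], [-0.0, 0.001, -1.0]]
wrist_force: [0.2, -0.2, -0.2]
gripper_width: 0.085
gripper_force: 0.0
```

```bash
python3 -c "from h import *; to(.545,.1965,.25)"
```

```text
t 2.4333 q [-1.27   0.26  -0.139  1.173 -0.    -1.63 ] p [ 0.1554 -0.5011  0.2495] yaw -2.7812 z [-4.0e-04  1.1e-03 -1.0e+00] F [ 0.23 -0.23 -0.18] M [-0.02  0.03  0.  ] w 0.085 0.0
tool delta [-6.105e-01  5.154e-01  1.000e-04]
```

Emit:
apply_moves([
  [-0.02,0.017,0],
  [-0.025,0.021,0],
  [-0.026,0.022,0],
  [-0.026,0.022,0],
  [-0.026,0.022,0],
  [-0.026,0.022,0],
  [-0.026,0.022,0],
  [-0.026,0.022,0],
  [-0.026,0.022,0],
  [-0.026,0.022,0],
  [-0.026,0.022,0],
  [-0.026,0.022,0],
], fingers=[0.085,0.085,0.085,0.085,0.085,0.085,0.085,0.085,0.085,0.085,0.085,0.085], roll=[0,0,0,0,0,0,0,0,0,0,0,0])

```text
time: 3.43
tool_pos: [0.3507, -0.1511, 0.25]
ee_rot: [[-0.937, -0.349, 0.0], [-0.349, 0.937, -0.0], [-0.0, -0.0, -1.0]]
wrist_force: [0.7, -0.1, 0.2]
gripper_width: 0.0851
gripper_force: 0.0
```

Emit:
apply_moves([
  [-0.026,0.022,0],
  [-0.026,0.022,0],
  [-0.026,0.022,0],
  [-0.026,0.022,0],
  [-0.026,0.022,0],
  [-0.026,0.022,0],
  [-0.026,0.022,0],
  [-0.026,0.022,0],
  [-0.026,0.022,0],
  [-0.026,0.022,0],
  [-0.02,0.015,0],
  [0,0,0],
], fingers=[0.085,0.085,0.085,0.085,0.085,0.085,0.085,0.085,0.085,0.085,0.085,0.085], roll=[0,0,0,0,0,0,0,0,0,0,0,0])

```text
time: 4.43
tool_pos: [0.5324, 0.1699, 0.2491]
ee_rot: [[-0.936, -0.353, 0.002], [-0.353, 0.936, 0.002], [-0.002, 0.001, -1.0]]
wrist_force: [0.5, -0.7, -0.1]
gripper_width: 0.085
gripper_force: 0.0
```

```bash
python3 -c "from h import *; to(.545,.1965,.145)"
```

```text
t 4.4333 q [ 3.080e-01  3.170e-01 -5.900e-02  1.192e+00  1.000e-03 -5.300e-02] p [0.5324 0.1699 0.2491] yaw -2.7807 z [ 0.0016  0.002  -1.    ] F [ 0.54 -0.73 -0.13] M [ 0.02 -0.05  0.05] w 0.085 0.0
tool delta [-0.0209  0.0204  0.1042]
```

Finish the horizontal part, with a little of the descent, then check.

Emit:
apply_moves([
  [-0.0105,0.01,0],
  [-0.0105,0.01,0.01],
  [0,0,0.02],
  [0,0,0.02],
  [0,0,0],
  [0,0,0],
], fingers=[0.085,0.085,0.085,0.085,0.085,0.085], roll=[0,0,0,0,0,0])

```text
time: 4.93
tool_pos: [0.5412, 0.1913, 0.1985]
ee_rot: [[-0.937, -0.351, -0.004], [-0.351, 0.937, -0.001], [0.004, 0.0, -1.0]]
wrist_force: [-0.2, -0.1, -0.9]
gripper_width: 0.0853
gripper_force: 0.0
```

Run:
```python
from h import *
to(.545,.1965,.145)
n="scene"; im=ctrl.camera(n)[:,:,::-1]; s=ctrl.sense()
c=cv2.resize(im[120:260,240:400],(800,600)[:2],interpolation=cv2.INTER_CUBIC) if 0 else cv2.resize(im[140:260,240:400],None,fx=5,fy=5,interpolation=cv2.INTER_CUBIC)
cv2.imwrite("pics/s1.png",cv2.convertScaleAbs(c,alpha=1.3))
```

```text
t 4.9333 q [ 0.34   0.371 -0.112  1.091  0.    -0.018] p [0.5412 0.1913 0.1985] yaw -2.7834 z [-0.0037 -0.0013 -1.    ] F [-0.24 -0.09 -0.87] M [0.05 0.03 0.  ] w 0.0853 0.0
tool delta [-0.0056  0.0035  0.0534]
```

View pics/s1.png

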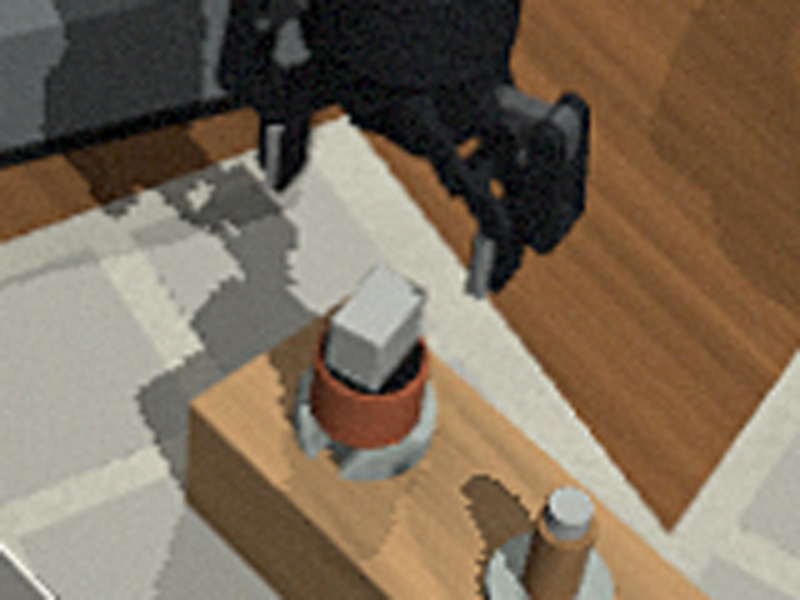

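The picture shows the two open fingers straddling above the grip block, tips at (272,180) and (480,285), block top at (375,305). The line-up is good. I'll correct the remaining offset and descend.

Emit:
apply_moves([
  [-0.0055,0.0035,0.005],
  [0,0,0.012],
  [0,0,0.012],
  [0,0,0.005],
  [0,0,0],
  [0,0,0],
], fingers=[0.085,0.085,0.085,0.085,0.085,0.085], roll=[0,0,0,0,0,0])

```text
time: 5.48
tool_pos: [0.5469, 0.1973, 0.1666]
ee_rot: [[-0.936, -0.351, 0.001], [-0.351, 0.936, 0.0], [-0.001, 0.0, -1.0]]
wrist_force: [0.3, 1.1, 0.3]
gripper_width: 0.085
gripper_force: 0.0
```

```bash
python3 -c "from h import *; to(.545,.1965,.145)"
```

```text
t 5.4833 q [ 0.346  0.4   -0.154  1.016  0.    -0.013] p [0.5469 0.1973 0.1666] yaw -2.7826 z [ 7.e-04  3.e-04 -1.e+00] F [0.32 1.14 0.28] M [-0.02  0.04  0.02] w 0.085 0.0
tool delta [ 0.002  -0.0001  0.0216]
```

Emit:
apply_moves([
  [0.001,0,0.011],
  [0,0,0.01],
  [0,0,0],
  [0,0,0],
  [0,0,0],
  [0,0,0],
  [0,0,0],
  [0,0,0],
  [0,0,0],
  [0,0,0],
  [0,0,0],
  [0,0,0],
], fingers=[0.085,0.085,0.085,0.06,0.03,0.015,0.015,0.015,0.015,0.015,0.015,0.015], roll=[0,0,0,0,0,0,0,0,0,0,0,0], force=70)

```text
time: 6.48
tool_pos: [0.5457, 0.1972, 0.1456]
ee_rot: [[-0.936, -0.352, 0.001], [-0.352, 0.936, 0.001], [-0.001, 0.001, -1.0]]
wrist_force: [-2.0, 1.8, 4.9]
gripper_width: 0.0229
gripper_force: 69.5
```

```bash
python3 -c "from h import *; to(.545,.1965,.28)"
```

```text
t 6.4833 q [ 0.346  0.414 -0.191  0.965  0.001 -0.013] p [0.5457 0.1972 0.1456] yaw -2.7821 z [ 7.0e-04  1.1e-03 -1.0e+00] F [-1.97  1.81  4.92] M [0.41 0.27 0.02] w 0.0229 69.46021556854248
tool delta [ 0.0008 -0.0003 -0.1344]
```

Emit:
apply_moves([
  [0,0,-0.005],
  [0,0,-0.01],
  [0,0,-0.015],
  [0,0,-0.02],
  [0,0,-0.02],
  [0,0,-0.02],
  [0,0,-0.02],
  [0,0,-0.015],
  [0,0,-0.01],
  [0,0,0],
], fingers=[0.015,0.015,0.015,0.015,0.015,0.015,0.015,0.015,0.015,0.015], roll=[0,0,0,0,0,0,0,0,0,0])

```text
time: 7.32
tool_pos: [0.5465, 0.1967, 0.2822]
ee_rot: [[-0.936, -0.351, 0.003], [-0.351, 0.936, 0.001], [-0.003, -0.001, -1.0]]
wrist_force: [1.1, 0.3, -4.0]
gripper_width: 0.023
gripper_force: 69.2
```

```bash
python3 -c "
from h import *
to(.477,-.152,.28)
for n in('scene','top'):
    im=ctrl.camera(n)[:,:,::-1]; cv2.imwrite(f'pics/{n}2.png',im)
    u,v=proj(n,ctrl.sense()['tool_pos']-np.array([0,0,.07])); print(u,v)
    u,v=int(u),int(v); c=cv2.resize(im[max(v-40,0):v+40,u-40:u+40],(400,400),interpolation=cv2.INTER_CUBIC); cv2.imwrite('pics/'+n+'2c.png',c)
cv2.imwrite('pics/z2.png',cv2.convertScaleAbs(np.hstack([cv2.imread('pics/scene2c.png'),cv2.imread('pics/top2c.png')]),alpha=1.5))
"
```

```text
t 7.3167 q [ 3.460e-01  3.450e-01  6.800e-02  1.291e+00 -1.000e-03 -1.300e-02] p [0.5465 0.1967 0.2822] yaw -2.7827 z [ 3.3e-03  6.0e-04 -1.0e+00] F [ 1.1   0.34 -4.04] M [-0.02 -0.08 -0.06] w 0.023 69.19784188270569
tool delta [ 0.1875 -0.3021  0.0018]
316.5270172187856 181.8187319265306
173.25626856719924 215.06159337948668
```

View pics/z2.png

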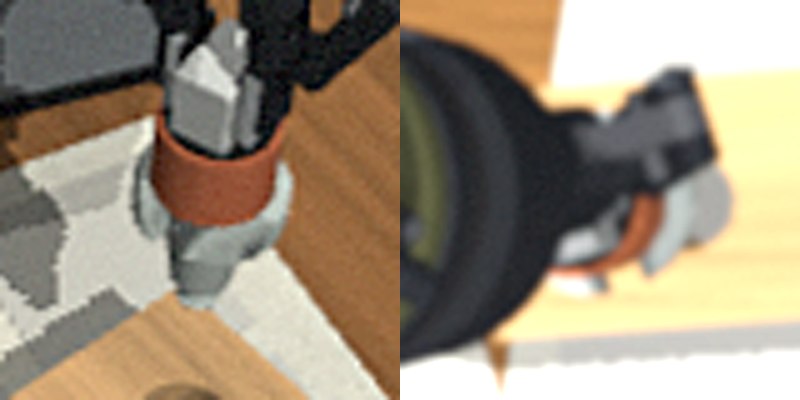

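The drum hangs upright in the grip: slot visible at (165,245) in the scene crop, shank end at (195,300), weight 4.0 N. Moving it over the sander.

Emit:
apply_moves([
  [0.007,-0.011,0],
  [0.013,-0.021,0],
  [0.018,-0.029,0],
  [0.018,-0.029,0],
  [0.018,-0.029,0],
  [0.018,-0.029,0],
  [0.018,-0.029,0],
  [0.018,-0.029,0],
  [0.018,-0.029,0],
  [0.018,-0.029,0],
  [0.014,-0.023,0],
  [0.009,-0.014,0],
], fingers=[0.015,0.015,0.015,0.015,0.015,0.015,0.015,0.015,0.015,0.015,0.015,0.015], roll=[0,0,0,0,0,0,0,0,0,0,0,0])

```text
time: 8.42
tool_pos: [0.474, -0.1538, 0.2786]
ee_rot: [[-0.937, -0.349, -0.003], [-0.349, 0.937, -0.001], [0.003, 0.0, -1.0]]
wrist_force: [0.3, 0.6, -4.4]
gripper_width: 0.023
gripper_force: 69.4
```

Emit:
apply_moves([
  [0,0,0],
  [0,0,0],
  [0,0,0],
  [0,0,0],
  [0,0,0],
  [0,0,0],
], fingers=[0.015,0.015,0.015,0.015,0.015,0.015], roll=[0.06,0.08,0.06,0.036,0,0])

```text
time: 8.92
tool_pos: [0.4751, -0.1509, 0.2789]
ee_rot: [[-0.992, -0.123, -0.003], [-0.123, 0.992, 0.0], [0.002, 0.001, -1.0]]
wrist_force: [1.2, 0.2, -4.0]
gripper_width: 0.0229
gripper_force: 69.6
```

```bash
python3 -c "
from h import *
to(.477,-.152,.28)"
```

```text
t 8.9167 q [-0.307  0.205 -0.136  1.232 -0.    -0.431] p [ 0.4751 -0.1509  0.2789] yaw -3.0178 z [-2.5e-03  4.0e-04 -1.0e+00] F [ 1.21  0.16 -4.02] M [-0.02 -0.04 -0.  ] w 0.0229 69.57437038421631
tool delta [-0.0017 -0.0013 -0.0011]
```

Emit:
apply_moves([
  [-0.0015,-0.001,0.005],
  [0,0,0.01],
  [0,0,0.012],
  [0,0,0.012],
  [0,0,0.01],
  [0,0,0.008],
  [0,0,0.006],
  [0,0,0],
  [0,0,0],
], fingers=[0.015,0.015,0.015,0.015,0.015,0.015,0.015,0.015,0.015], roll=[0,0,0,0,0,0,0,0,0])

```text
time: 9.67
tool_pos: [0.4777, -0.1515, 0.2168]
ee_rot: [[-0.992, -0.123, -0.001], [-0.123, 0.992, 0.0], [0.001, 0.0, -1.0]]
wrist_force: [0.9, -0.7, -4.7]
gripper_width: 0.0228
gripper_force: 69.4
```

```bash
python3 -c "
from h import *
to(.477,-.152,.188)
o=[]
for n in('scene','top'):
    im=ctrl.camera(n)[:,:,::-1]; cv2.imwrite(f'pics/{n}3.png',im)
    u,v=proj(n,[.477,-.152,.12]); print(u,v); u,v=int(u),int(v); o.append(cv2.resize(im[v-40:v+40,u-40:u+40],(400,400),interpolation=cv2.INTER_CUBIC))
cv2.imwrite('pics/z3.png',cv2.convertScaleAbs(np.hstack(o),alpha=1.5))
"
```

```text
t 9.6667 q [-0.307  0.237 -0.258  1.076 -0.    -0.431] p [ 0.4777 -0.1515  0.2168] yaw -3.0181 z [-6.e-04  2.e-04 -1.e+00] F [ 0.88 -0.69 -4.73] M [ 0.03 -0.04  0.04] w 0.0228 69.43053245544434
tool delta [ 0.0008 -0.0004  0.0288]
249.51898756419524 106.61216777361547
370.5085450753703 256.4975590348856
```

View pics/z3.png

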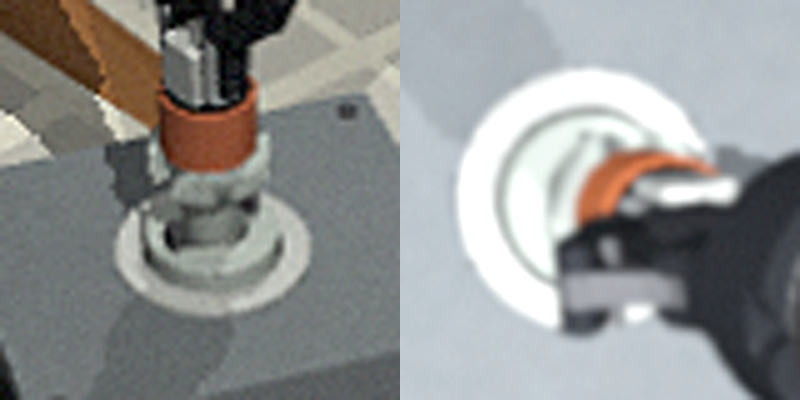

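The shank is entering the socket: scene crop has the nose disc centred near (212,240) and the drum above it at (210,130). There is no contact force. I'll go down gently to just above the dogs.

Emit:
apply_moves([
  [0,0,0.007],
  [0,0,0.007],
  [0,0,0.006],
  [0,0,0.004],
  [0,0,0],
  [0,0,0],
], fingers=[0.015,0.015,0.015,0.015,0.015,0.015], roll=[0,0,0,0,0,0])

```text
time: 10.27
tool_pos: [0.4775, -0.1515, 0.1925]
ee_rot: [[-0.992, -0.123, -0.001], [-0.123, 0.992, 0.0], [0.001, 0.0, -1.0]]
wrist_force: [0.5, 1.2, -4.7]
gripper_width: 0.0228
gripper_force: 69.6
```

```bash
python3 -c "
from h import *
to(.477,-.152,.188)"
```

```text
t 10.2667 q [-0.307  0.253 -0.304  1.016 -0.    -0.43 ] p [ 0.4775 -0.1515  0.1925] yaw -3.0184 z [-1.1e-03  3.0e-04 -1.0e+00] F [ 0.51  1.22 -4.71] M [ 0.   -0.09  0.02] w 0.0228 69.56299066543579
tool delta [ 0.0005 -0.0004  0.0045]
```

Emit:
apply_moves([
  [0,0,0.0015],
  [0,0,0.0015],
  [0,0,0.001],
  [0,0,0],
  [0,0,0],
], fingers=[0.015,0.015,0.015,0.015,0.015], roll=[0,0,0,0,0])

```text
time: 10.68
tool_pos: [0.4775, -0.1518, 0.1889]
ee_rot: [[-0.992, -0.123, -0.001], [-0.123, 0.992, -0.0], [0.001, -0.0, -1.0]]
wrist_force: [-1.3, -1.8, -4.9]
gripper_width: 0.0226
gripper_force: 69.6
```

Emit:
apply_moves([
  [0,0,0.001],
  [0,0,0],
  [0,0,0],
], fingers=[0.015,0.015,0.015], roll=[0,0,0])

```text
time: 10.93
tool_pos: [0.4775, -0.1518, 0.1879]
ee_rot: [[-0.992, -0.123, -0.001], [-0.123, 0.992, -0.001], [0.001, -0.0, -1.0]]
wrist_force: [-3.2, -2.4, -4.2]
gripper_width: 0.023
gripper_force: 69.7
```

```bash
python3 -c "
from h import *
to(.477,-.152,.188)"
```

```text
t 10.9333 q [-3.070e-01  2.560e-01 -3.120e-01  1.004e+00 -1.000e-03 -4.300e-01] p [ 0.4775 -0.1518  0.1879] yaw -3.0186 z [-9.e-04 -5.e-04 -1.e+00] F [-3.18 -2.36 -4.24] M [-0.56  0.74 -0.02] w 0.023 69.73360776901245
tool delta [ 0.0005 -0.0001 -0.0001]
```

Sideways contact at the shank (force toward -x, -y), so I'll shift about 2 mm that way.

Emit:
apply_moves([
  [0.001,-0.0005,0],
  [0.001,-0.0005,0],
  [0,0,0],
  [0,0,0],
], fingers=[0.015,0.015,0.015,0.015], roll=[0,0,0,0])

```text
time: 11.27
tool_pos: [0.4766, -0.1527, 0.1882]
ee_rot: [[-0.992, -0.123, 0.001], [-0.123, 0.992, 0.001], [-0.002, 0.0, -1.0]]
wrist_force: [0.1, 0.1, -4.7]
gripper_width: 0.023
gripper_force: 69.5
```

```bash
python3 -c "
from h import *
st()"
```

```text
t 11.2667 q [-3.110e-01  2.530e-01 -3.150e-01  1.002e+00  1.000e-03 -4.340e-01] p [ 0.4766 -0.1527  0.1882] yaw -3.0183 z [ 1.5e-03  5.0e-04 -1.0e+00] F [ 0.11  0.07 -4.65] M [ 0.01  0.   -0.02] w 0.023 69.5277464389801
```

Emit:
apply_moves([
  [0,0,0.001],
  [0,0,0],
  [0,0,0],
], fingers=[0.015,0.015,0.015], roll=[0,0,0])

```text
time: 11.52
tool_pos: [0.4761, -0.1527, 0.187]
ee_rot: [[-0.992, -0.123, 0.0], [-0.123, 0.992, 0.0], [-0.0, 0.0, -1.0]]
wrist_force: [0.5, 0.3, -5.1]
gripper_width: 0.0231
gripper_force: 69.5
```

```bash
python3 -c "
from h import *
st()"
```

```text
t 11.5167 q [-0.311  0.254 -0.317  1.     0.    -0.434] p [ 0.4761 -0.1527  0.187 ] yaw -3.0183 z [ 2.e-04  2.e-04 -1.e+00] F [ 0.48  0.29 -5.08] M [-0.02 -0.05 -0.05] w 0.0231 69.52942728996277
```

Emit:
apply_moves([
  [0.0003,-0.0003,0.001],
  [0,0,0],
  [0,0,0],
], fingers=[0.015,0.015,0.015], roll=[0,0,0])

```text
time: 11.77
tool_pos: [0.4757, -0.1532, 0.1859]
ee_rot: [[-0.992, -0.123, -0.0], [-0.123, 0.992, 0.0], [0.0, 0.0, -1.0]]
wrist_force: [0.2, 0.5, -4.4]
gripper_width: 0.023
gripper_force: 69.5
```

Emit:
apply_moves([
  [0,0,0.001],
  [0,0,0],
  [0,0,0],
], fingers=[0.015,0.015,0.015], roll=[0,0,0])

```text
time: 12.02
tool_pos: [0.476, -0.1532, 0.1851]
ee_rot: [[-0.992, -0.123, 0.001], [-0.123, 0.992, 0.0], [-0.001, -0.0, -1.0]]
wrist_force: [1.0, -0.1, -3.6]
gripper_width: 0.0225
gripper_force: 69.7
```

```bash
python3 -c "
from h import *
st()"
```

```text
t 12.0167 q [-0.312  0.255 -0.321  0.994  0.    -0.435] p [ 0.476  -0.1532  0.1851] yaw -3.0184 z [ 5.e-04  0.e+00 -1.e+00] F [ 0.98 -0.13 -3.64] M [ 0.03 -0.08  0.02] w 0.0225 69.74902868270874
```

Emit:
apply_moves([
  [0,0,0.001],
  [0,0,0],
  [0,0,0],
], fingers=[0.015,0.015,0.015], roll=[0,0,0])

```text
time: 12.27
tool_pos: [0.476, -0.1531, 0.1842]
ee_rot: [[-0.992, -0.123, 0.001], [-0.123, 0.992, 0.0], [-0.001, 0.0, -1.0]]
wrist_force: [-0.0, 0.3, -2.4]
gripper_width: 0.023
gripper_force: 69.9
```

```bash
python3 -c "
from h import *
st()"
```

```text
t 12.2667 q [-0.311  0.256 -0.322  0.992  0.    -0.435] p [ 0.476  -0.1531  0.1842] yaw -3.0184 z [ 7.e-04  2.e-04 -1.e+00] F [-0.04  0.27 -2.41] M [ 0.26 -0.15  0.  ] w 0.023 69.94381070137024
```

Emit:
apply_moves([
  [0,0,0.0007],
  [0,0,0],
  [0,0,0],
], fingers=[0.015,0.015,0.015], roll=[0,0,0])

```text
time: 12.52
tool_pos: [0.476, -0.1531, 0.1835]
ee_rot: [[-0.992, -0.123, 0.001], [-0.123, 0.992, 0.0], [-0.001, 0.0, -1.0]]
wrist_force: [0.1, 0.7, -0.9]
gripper_width: 0.0227
gripper_force: 70.2
```

```bash
python3 -c "
from h import *
st()"
```

```text
t 12.5167 q [-0.311  0.256 -0.324  0.99   0.    -0.435] p [ 0.476  -0.1531  0.1835] yaw -3.0183 z [ 7.e-04  1.e-04 -1.e+00] F [ 0.11  0.75 -0.86] M [ 0.29 -0.15 -0.  ] w 0.0227 70.16913771629333
```

The contact is soft (about 2 N/mm) and below the dog-top level, so the flange may already be in the slots with the knob on the catches. I'll confirm by wiggling the roll.

Emit:
apply_moves([
  [0,0,0],
  [0,0,0],
  [0,0,0],
  [0,0,0],
], fingers=[0.015,0.015,0.015,0.015], roll=[0.03,0.03,0.02,0])

```text
time: 12.85
tool_pos: [0.4757, -0.1534, 0.1833]
ee_rot: [[-0.999, -0.043, -0.0], [-0.043, 0.999, -0.0], [0.0, -0.0, -1.0]]
wrist_force: [0.3, 0.4, -2.4]
gripper_width: 0.023
gripper_force: 70.2
```

```bash
python3 -c "
from h import *
st()"
```

```text
t 12.85 q [-0.312  0.257 -0.324  0.99  -0.001 -0.354] p [ 0.4757 -0.1534  0.1833] yaw -3.0988 z [-1.e-04 -5.e-04 -1.e+00] F [ 0.32  0.38 -2.43] M [0.08 0.05 0.  ] w 0.023 70.21134495735168
```

Emit:
apply_moves([
  [0,0,0],
  [0,0,0],
  [0,0,0],
  [0,0,0],
  [0,0,0],
  [0,0,0],
], fingers=[0.015,0.015,0.015,0.015,0.015,0.015], roll=[-0.04,-0.04,-0.03,-0.03,-0.02,0])

```text
time: 13.35
tool_pos: [0.4756, -0.1529, 0.1833]
ee_rot: [[-0.98, -0.201, -0.0], [-0.201, 0.98, 0.001], [-0.0, 0.001, -1.0]]
wrist_force: [-0.4, 2.2, -0.7]
gripper_width: 0.0232
gripper_force: 70.4
```

```bash
python3 -c "
from h import *
st()
o=[]
for n in('scene','top'):
    im=ctrl.camera(n)[:,:,::-1]; cv2.imwrite(f'pics/{n}4.png',im)
    u,v=proj(n,[.477,-.152,.12]); u,v=int(u),int(v); o.append(cv2.resize(im[v-40:v+40,u-40:u+40],(400,400),interpolation=cv2.INTER_CUBIC))
cv2.imwrite('pics/z4.png',cv2.convertScaleAbs(np.hstack(o),alpha=1.5))
"
```

```text
t 13.35 q [-0.312  0.257 -0.324  0.991  0.001 -0.514] p [ 0.4756 -0.1529  0.1833] yaw -2.939 z [-1.e-04  1.e-03 -1.e+00] F [-0.39  2.2  -0.68] M [ 0.52  0.   -0.77] w 0.0232 70.38020968437195
```

View pics/z4.png

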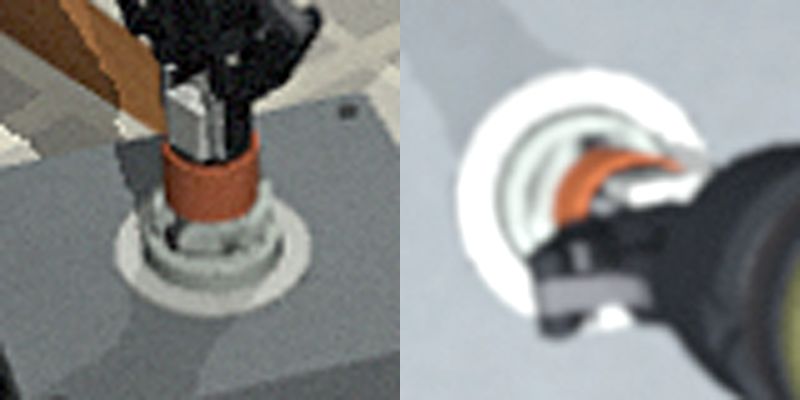

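Torque of −0.77 N m builds at yaw 0.203 and there is none at 0.043 to 0.123. So the dogs are inside the slots (the flange has sunk round the dogs in the scene crop near (170,240)). I'll centre at about 0.115 and push in small steps.

Emit:
apply_moves([
  [0,0,0],
  [0,0,0],
  [0,0,0],
  [0,0,0],
], fingers=[0.015,0.015,0.015,0.015], roll=[0.04,0.03,0.017,0])

```text
time: 13.78
tool_pos: [0.4756, -0.1534, 0.1832]
ee_rot: [[-0.993, -0.117, -0.0], [-0.117, 0.993, -0.001], [0.001, -0.001, -1.0]]
wrist_force: [0.3, 0.8, -1.8]
gripper_width: 0.0228
gripper_force: 70.0
```

Emit:
apply_moves([
  [0,0,0.001],
  [0,0,0],
  [0,0,0],
], fingers=[0.015,0.015,0.015], roll=[0,0,0])

```text
time: 14.03
tool_pos: [0.4757, -0.1532, 0.1819]
ee_rot: [[-0.993, -0.116, -0.0], [-0.116, 0.993, -0.0], [0.0, 0.0, -1.0]]
wrist_force: [1.0, -0.8, -4.4]
gripper_width: 0.0228
gripper_force: 69.7
```

```bash
python3 -c "
from h import *
st()"
```

```text
t 14.0333 q [-0.312  0.258 -0.326  0.987 -0.    -0.428] p [ 0.4757 -0.1532  0.1819] yaw -3.0249 z [-4.e-04 -0.e+00 -1.e+00] F [ 1.02 -0.78 -4.37] M [-0.01 -0.25  0.01] w 0.0228 69.67915534973145
```

Emit:
apply_moves([
  [0,0,0.001],
  [0,0,0],
  [0,0,0],
], fingers=[0.015,0.015,0.015], roll=[0,0,0])

```text
time: 14.28
tool_pos: [0.4756, -0.1533, 0.1808]
ee_rot: [[-0.993, -0.116, -0.001], [-0.116, 0.993, -0.0], [0.001, -0.0, -1.0]]
wrist_force: [0.3, -0.1, -6.0]
gripper_width: 0.0229
gripper_force: 69.4
```

```bash
python3 -c "
from h import *
st()"
```

```text
t 14.2833 q [-0.312  0.259 -0.328  0.985 -0.    -0.428] p [ 0.4756 -0.1533  0.1808] yaw -3.0253 z [-6.e-04 -2.e-04 -1.e+00] F [ 0.3  -0.06 -6.04] M [-0.14 -0.29  0.01] w 0.0229 69.4239091873169
```

Fz now pulls down (−6 N): the knob seems past the catches, which draw it in. I'll follow down.

Emit:
apply_moves([
  [0,0,0.001],
  [0,0,0.001],
  [0,0,0],
  [0,0,0],
], fingers=[0.015,0.015,0.015,0.015], roll=[0,0,0,0])

```text
time: 14.62
tool_pos: [0.4754, -0.1531, 0.1788]
ee_rot: [[-0.993, -0.116, -0.001], [-0.116, 0.993, 0.0], [0.001, 0.0, -1.0]]
wrist_force: [0.9, 0.2, -7.3]
gripper_width: 0.0229
gripper_force: 69.2
```

```bash
python3 -c "
from h import *
st()"
```

```text
t 14.6167 q [-0.312  0.26  -0.332  0.98  -0.    -0.428] p [ 0.4754 -0.1531  0.1788] yaw -3.0254 z [-1.e-03  1.e-04 -1.e+00] F [ 0.86  0.24 -7.28] M [-0.08 -0.24  0.04] w 0.0229 69.24072861671448
```

Emit:
apply_moves([
  [0,0,0.001],
  [0,0,0.001],
  [0,0,0],
  [0,0,0],
], fingers=[0.015,0.015,0.015,0.015], roll=[0,0,0,0])

```text
time: 14.95
tool_pos: [0.4756, -0.1531, 0.1772]
ee_rot: [[-0.993, -0.116, -0.0], [-0.116, 0.993, 0.0], [0.0, 0.0, -1.0]]
wrist_force: [0.5, -0.4, -6.9]
gripper_width: 0.0233
gripper_force: 69.6
```

```bash
python3 -c "
from h import *
st()"
```

```text
t 14.95 q [-0.311  0.261 -0.335  0.975  0.    -0.428] p [ 0.4756 -0.1531  0.1772] yaw -3.0254 z [-4.e-04  3.e-04 -1.e+00] F [ 0.49 -0.35 -6.92] M [ 0.05 -0.09 -0.03] w 0.0233 69.60551977157593
```

Emit:
apply_moves([
  [0,0,0.001],
  [0,0,0.0005],
  [0,0,0],
  [0,0,0],
], fingers=[0.015,0.015,0.015,0.015], roll=[0,0,0,0])

```text
time: 15.28
tool_pos: [0.4757, -0.153, 0.1764]
ee_rot: [[-0.993, -0.116, 0.0], [-0.116, 0.993, 0.0], [-0.0, 0.0, -1.0]]
wrist_force: [-1.0, 0.8, 0.9]
gripper_width: 0.0231
gripper_force: 70.4
```

```bash
python3 -c "
from h import *
st()"
```

```text
t 15.2833 q [-0.311  0.261 -0.337  0.972  0.    -0.428] p [ 0.4757 -0.153   0.1764] yaw -3.0253 z [ 4.e-04  2.e-04 -1.e+00] F [-0.98  0.8   0.95] M [0.32 0.42 0.01] w 0.0231 70.40032625198364
```

Emit:
apply_moves([
  [0,0,0.001],
  [0,0,0],
  [0,0,0],
], fingers=[0.015,0.015,0.015], roll=[0,0,0])

```text
time: 15.53
tool_pos: [0.4758, -0.153, 0.1761]
ee_rot: [[-0.993, -0.116, 0.001], [-0.116, 0.993, 0.0], [-0.001, 0.0, -1.0]]
wrist_force: [-3.4, 2.9, 7.9]
gripper_width: 0.0229
gripper_force: 71.4
```

```bash
python3 -c "
from h import *
st()"
```

```text
t 15.5333 q [-0.311  0.261 -0.338  0.971  0.    -0.428] p [ 0.4758 -0.153   0.1761] yaw -3.0252 z [ 1.1e-03  2.0e-04 -1.0e+00] F [-3.41  2.88  7.87] M [ 0.49  0.83 -0.04] w 0.0229 71.40599727630615
```

Stiff stop at 0.176, which matches the expected home height of 0.176–0.177. One light seating push with a small centring shift, then release.

Emit:
apply_moves([
  [0.0005,0.0004,0.0006],
  [0,0,0.0006],
  [0,0,0],
  [0,0,0],
], fingers=[0.015,0.015,0.015,0.015], roll=[0,0,0,0])

```text
time: 15.87
tool_pos: [0.4758, -0.1529, 0.1759]
ee_rot: [[-0.993, -0.116, 0.003], [-0.116, 0.993, -0.001], [-0.003, -0.001, -1.0]]
wrist_force: [-4.5, 2.3, 13.8]
gripper_width: 0.023
gripper_force: 72.3
```

```bash
python3 -c "
from h import *
st()"
```

```text
t 15.8667 q [-0.311  0.26  -0.34   0.968  0.    -0.427] p [ 0.4758 -0.1529  0.1759] yaw -3.0252 z [ 2.7e-03 -6.0e-04 -1.0e+00] F [-4.45  2.35 13.78] M [0.49 1.14 0.01] w 0.023 72.28069424629211
```

Emit:
apply_moves([
  [0,0,-0.0015],
  [0,0,0],
  [0,0,0],
  [0,0,0],
  [0,0,0],
  [0,0,0],
  [0,0,0],
  [0,0,0],
  [0,0,0],
  [0,0,0],
  [0,0,0],
  [0,0,0],
], fingers=[0.015,0.015,0.025,0.03,0.04,0.055,0.07,0.085,0.085,0.085,0.085,0.085], roll=[0,0,0,0,0,0,0,0,0,0,0,0])

```text
time: 16.87
tool_pos: [0.4752, -0.1529, 0.1751]
ee_rot: [[-0.993, -0.116, 0.0], [-0.116, 0.993, -0.0], [-0.0, -0.0, -1.0]]
wrist_force: [0.3, -0.2, 0.1]
gripper_width: 0.0851
gripper_force: 0.0
```

Emit:
apply_moves([
  [0,0,-0.005],
  [0,0,-0.01],
  [0,0,-0.015],
  [0,0,-0.02],
  [0,0,-0.02],
  [0,0.02,-0.01],
  [0,0.03,0],
  [0,0.03,0],
  [0,0.03,0],
  [0,0.03,0],
], fingers=[0.085,0.085,0.085,0.085,0.085,0.085,0.085,0.085,0.085,0.085], roll=[0,0,0,0,0,0,0,0,0,0])

```text
time: 17.7
tool_pos: [0.4587, -0.0127, 0.2557]
ee_rot: [[-0.993, -0.115, 0.001], [-0.115, 0.993, 0.0], [-0.001, -0.0, -1.0]]
wrist_force: [0.3, -0.6, 0.2]
gripper_width: 0.0847
gripper_force: 0.0
```

Emit:
apply_moves([
  [0,0.03,0],
  [0,0.02,0],
  [0,0,0],
  [0,0,0],
], fingers=[0.085,0.085,0.085,0.085], roll=[0,0,0,0])

```text
time: 18.03
tool_pos: [0.4531, 0.0366, 0.2555]
ee_rot: [[-0.993, -0.118, 0.001], [-0.118, 0.993, -0.0], [-0.001, -0.0, -1.0]]
wrist_force: [0.5, 0.7, -0.6]
gripper_width: 0.0847
gripper_force: 0.0
```

Run:
```python
from h import *
st()
o=[]
for n in('scene','top'):
    im=ctrl.camera(n)[:,:,::-1]; cv2.imwrite(f'pics/{n}5.png',im)
    u,v=proj(n,[.476,-.153,.13]); print(n,u,v); u,v=int(u),int(v); o.append(cv2.resize(im[v-40:v+40,u-40:u+40],(400,400),interpolation=cv2.INTER_CUBIC))
a=np.hstack(o); cv2.imwrite('pics/z5.png',cv2.convertScaleAbs(a,alpha=1.4))
```

```text
t 18.0333 q [ 0.081  0.137 -0.283  1.15  -0.    -0.038] p [0.4531 0.0366 0.2555] yaw -3.0229 z [ 6.e-04 -4.e-04 -1.e+00] F [ 0.53  0.69 -0.64] M [-0.01  0.01 -0.05] w 0.0847 0.0
scene 249.58379797622197 103.1476953751565
top 372.65124983856396 257.6962523106362
```

View pics/z5.png

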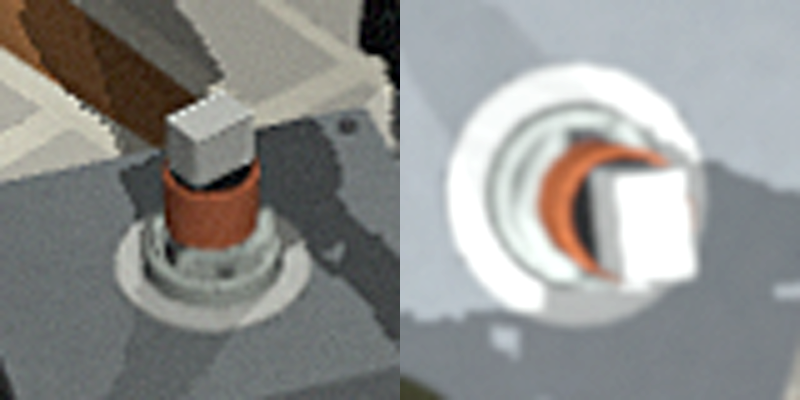

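Run:
```python
from h import *
S=lambda x,y:(x/5-.4+209,y/5-.4+63); T=lambda x,y:(x/5-.4+332,y/5-.4+217)
t=[T(212,168),T(288,168),T(296,280),T(222,285)]
for s in(S(168,120),S(242,95),S(253,122),S(184,150)):
    r=min((two(s,b) for b in t),key=lambda r:r[1]+abs(r[0][2]-.187)); print(r[0].round(4),round(r[1],4))
for h in(.1865,.198): print(h,proj("scene",[.476,-.153,h]),proj("top",[.476,-.153,h]))
print(np.mean([S(168,120),S(242,95),S(253,122),S(184,150)],0),np.mean(t,0))
```

```text
[ 0.4929 -0.1633  0.1824] 0.0056
[ 0.4596 -0.1398  0.1977] 0.0046
[ 0.4538 -0.1447  0.1762] 0.0015
[ 0.4946 -0.1404  0.1794] 0.0007
0.1865 [249.2454621   84.90075139] [382.7459878  261.73333352]
0.198 [249.1743915   81.03703042] [385.02955186 262.64624903]
[250.95  86.95] [382.5  261.65]
```

The block centre agrees with the home height (0.1865) in both views, and the gripper is clear. Handing in.

```bash
python3 -c "
from station import ctrl
print(ctrl.job_done())"
```

```text
the job is handed in; nothing more can be done
None
```

The drum is in the spindle with its slots over the dogs and pushed down to a stiff stop at home height, released with the gripper clear and nothing else handled; handed in at about 18 s, verdict not shown.

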